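Fit the dose clip and give one metered pump stroke

ROBOT

A 7-joint arm with a two-finger parallel gripper is mounted at the origin on a cart in front of the work surface, level with it; the furniture and walls round the work are solid. World frame = base frame: x ahead of the robot, y to its left, z up, the work surface at z = 0. Lengths are in m, angles in rad, forces in N, time in s.
With the tool pointing down it reaches from about 0.425 to 0.925 m from the base axis. Payload 6.8 kg.
Tool frame: the origin (TCP) lies at the very end of the fingers, on their centre line; the grasp point (between the pads) lies 19 mm behind it; z points along the fingers, y is the line along which they close (so a half turn about z gives the same grasp; the last joint's range is limited). The gripper opens to 85 mm and grips with 20 to 120 N. Pads are 22 mm wide; open, the fingers measure 114 mm over their backs; the gripper's body (76 mm by 85 mm) begins 54 mm behind the grasp point. The pads swing forward as they close: fully open they stand 13 mm farther back than shut.
Start: joints at [1.038, 0.477, 0.022, 1.555, -0.011, 1.109, -0.083], TCP at [0.278, -0.615, 0.231] pointing down, gripper open.
Joint ranges: [-2.96, 2.96], [-0.34, 2.1], [-1.41, 1.46], [0.24, 2.44], [-1.37, 4.51], [0.17, 1.92], [-2.96, 2.96]. Speed limits (rad/s): [2.39, 2.39, 3.14, 3.14, 3.14, 3.14, 3.14].

INTERFACE

Orientations are given as a unit quaternion [w, x, y, z].
In Python, from station import bot gives the robot as it stands. The module is installed in compiled form; this text tells all that it offers.
- The arm moves only by the shell command python3 -m jog 'ROWS' [OPENING] [FORCE]. ROWS is JSON, a list of rows, each a list of 4 numbers: the shift along the tool's x, y, z in cm, then the turn about the tool's z in rad. In form: [[x, y, z, spin], ...]. A call has 1 to 20 rows; each row is the pose to reach, as a shift and turn from the pose commanded when the call began, along the tool's axes at that moment; what a row does not reach only later rows make up. A row lasts 1/12 s, in which the tool goes at most 41.7 mm and 7.16 degrees, less where a joint would pass 70% of its speed; a pose out of reach is approached as far as the arm can. A call with a gripper value outside its range is refused whole. OPENING is the closure, from -1 (fully open) to 1 (shut), set as the call begins (- or left out, the last holds). The fingers move at their own pace and stop on an object; FORCE is the grip in N (left out, the last holds). Time passes only in rows, so rows that repeat a pose let the fingers close. It gives the time, the measured TCP pose, the force, the opening and the grip force at its end, in the units of the state.
- bot.get_obs(): the state, without advancing time (a new reading comes with each control period).
- bot.read_camera(name): name is "scene" or "top" or "wrist"; returns a dict with "pixels" (420x560x3 uint8, red, green, blue), "depth" (420x560 float32, m along the optical axis (not along the pixel's ray), 0 where there is no reading), "fovy" (degrees; the focal length in pixels is half the picture's height over the tangent of half this angle, whatever the lens; pixels are square), "cx", "cy" (the principal point, pixels), "pose" (4x4, takes a point from camera to world coordinates). Camera axes: x right, y down, z forward; pixel columns grow to the right and rows downward; lengths in m; the calibration is good to about 2 mm. A picture is of the moment at which its call begins.
- bot.hand_in(): hands the job in; it is judged then, once.
The state is a dict: "t": time; "q": joint angles; "joint_vel": joint speeds; "joint_torque": joint torques, N m; "eef_pos": TCP position; "tool_rot": TCP orientation; "contact_force": force on the tool from outside, world axes, zero at the start; "torque": the same for the moment, N m; "gripper_width": opening from 0.0 (shut) to 1.0 (fully open); "grasp_force": force on a finger pad.
Only numpy, scipy, OpenCV 4.12 (cv2) and the standard library are available. Lean on these libraries where they do the work, as an engineer would, in place of code of your own. Each camera call takes 0.05 s, during which the arm holds its last target. There are 200 camera calls.

TASK

Set the counter-top syrup pump to the small dose: take the thicker of the two white dose clips and gently slide it across the plate on the lid onto the bare pump stem, under the raised head, until the stem sits at the end of its slot, and let go of it. Then press the pump head firmly but gently straight down until it bottoms on the clip, keep it there for a second, and let it spring all the way up. Leave the clip fitted, and do not disturb the thinner clip, the cup, the salt shaker or the timer.

Things in the scene. Friction and masses are not known exactly. Their poses are not given: they have to be found in the camera images.
- pump: Fixed steel counter-top pump: a low tub under a flat lid, lid top 55 mm above its underside. Origin on the pump stem's axis at the underside, z up; x points away from the robot within 0.3 rad. The lid spans x -76 to +56 mm, y -51 to +51 mm about the stem; clips slide on over its long side (-x, next to the robot), moving to +x. The spout points to +y (left), 87 mm long, over the cup.
- stem_foot (a point): Where the upright 12 mm steel stem rises out of the lid: on the stem's axis, level with the lid's top. Axes as the pump's. Round it on the lid lies a level metal trim plate (x -72 to +48 mm, y -45 to +45 mm) on which clips slide and rest; its top is screw-set somewhere 1 to 6 mm above the lid and is not measured: feel for it. Never force a clip: 50 N between clip and pump is too much.
- head_top (a point): Centre of the pump head's flat top, on the stem axis. Black disc 44 mm across (top 38 mm), 18 mm thick; at rest top 48 mm and underside 30 mm above the lid. Spring: 3 N starts it, 7 N gives 14 mm, 12 N 30 mm. On the thick clip it bottoms after 8 to 13 mm (trim). A firm press is 14 to 24 N on the head: come down slowly (10 mm/s), the stop is hard; over 30 N overloads the pump.
- clip_thick: Thicker dose clip, white plastic, 50 g: a flat fork 16 mm thick, 40 mm wide, with a 15 mm slot open to +x, its flared tips at x = +19 mm. Origin at the underside where the stem's axis comes to lie; slot end wall at x = -6.5 mm. Starts flat on the worktop, fork pointing away from the robot within 0.4 rad; fitted, it lies flat on the trim plate, x along the pump's x.
- fin (a point): Centre of the top edge of the thicker clip's upright grip fin, at its tail: 44 mm behind (-x of) the clip's origin and 45 mm above its underside. The fin is 12 mm thick (y), 28 mm long (x), 45 mm tall, and free on both sides; a 12 mm wide neck joins it to the fork.
- clip_thin: Thinner dose clip, the same but with the fork only 6 mm thick (same fin). Not to be used or moved. The two clips change places from start to start.
- cup: White espresso cup, 58 mm across, 56 mm tall, standing under the spout. Origin at the centre of its underside. To be left alone.
- salt: Salt shaker, 44 mm across, 90 mm tall, standing to the right of the pump and farther back. Origin at the centre of its underside. To be left alone.
- timer: Round kitchen timer, 61 mm across, 53 mm tall. Origin at the centre of its underside. To be left alone.
There are look-alikes about, which are no part of the job. What is shaped like the clip_thick but blue is not meant. There is more than one size of the pump; the job needs the larger.

How it is judged:
On the way, in this order (a step that is already met when the one before it is completed fails the run):
1. the thicker clip lies flat on the trim plate with the stem home in its slot (within 4 mm), let go, the head still up (x of clip_thick in the frame of pump between -0.004 and 0.004 m and y of clip_thick in the frame of pump between -0.004 and 0.004 m and z of clip_thick in the frame of pump between 0.0535 and 0.0645 m and angle between clip_thick's own z axis and vertical below 0.1 rad and z of head_top in the frame of pump above 0.1005 m and contact force between each of the arm, the fingers and clip_thick below 0.05 N), for 0.2 s.
2. the fingers press the head down onto the fitted clip (no gap over 1.2 mm left between head and clip) with 12 N or more, kept for 0.4 s (x of clip_thick in the frame of pump between -0.004 and 0.004 m and y of clip_thick in the frame of pump between -0.004 and 0.004 m and z of clip_thick in the frame of pump between 0.0535 and 0.0645 m and angle between clip_thick's own z axis and vertical below 0.1 rad and z of head_top in the frame of clip_thick between 0.0315 and 0.0352 m and contact force between the fingers and pump above 12 N), for 0.4 s.
At the end, for the whole second after the job is handed in: The thicker clip lies flat on the trim plate with the stem at the end of its slot (origin within 4 mm of the stem's axis each way), at rest and released, and the pump head has sprung up to within 2.5 mm of its rest height (all of step 1 and linear speed of clip_thick below 0.01 m/s); the robot touches nothing.
It fails at once if the pump head is pressed more than 16.5 mm down (no clip or the wrong clip under it) (z of head_top in the frame of pump below 0.0865 m).
It fails at once if the robot pushes on the pump with more than 30 N (contact force between any of the arm, the fingers and pump above 30 N).
It fails at once if the clip in hand is rammed against the pump while the head is up (more than 50 N) (z of head_top in the frame of pump above 0.1005 m and contact force between clip_thick and pump above 50 N).
It fails at once if the thinner clip, the cup, the salt shaker or the timer is pushed more than 15 mm from where it stood (distance of any of clip_thin, cup, salt, timer from where it was at the start of the episode above 0.015 m).
It also fails if it takes over 54 s, if anything falls off the work surface, if the arm or the gripper's body presses on something with over 40 N, if the wrist force passes 120 N, or if a joint passes its speed limit or range.

## Working session

There is one attempt and no reset: what is moved stays moved. The work goes in short steps, Python scripts to look and compute and a shell command to move; the robot and the scene stay as the last step left them, time stands still between calls to the robot, and variables do not carry over. Pictures are saved under pics/ and viewed, at most 10 in all, crops included, and the job is handed in when it is done.

```bash
mkdir -p pics; cat > h.py <<'E'
import numpy as np,cv2
from station import bot
def cam(n):
    c=bot.read_camera(n);d=c["depth"];H,W=d.shape
    f=H/2/np.tan(np.radians(c["fovy"])/2)
    u,v=np.meshgrid(np.arange(W),np.arange(H))
    P=np.stack([(u-c["cx"])/f*d,(v-c["cy"])/f*d,d],-1)
    T=np.array(c["pose"]);P=P@T[:3,:3].T+T[:3,3]
    P[d==0]=np.nan
    return c["pixels"],P,c
E
python3 - <<'E'
from h import *
for n in("top","scene"):
    p,P,c=cam(n);cv2.imwrite(f"pics/{n}0.png",p[...,::-1]);np.savez(n+"0.npz",p=p,P=P)
    print(n,np.round(c["pose"],3).tolist(),c["fovy"])
print(bot.get_obs())
E
```

```text
top [[0.019, -0.999, 0.051, 0.459], [-1.0, -0.018, 0.011, -0.074], [-0.01, -0.052, -0.999, 1.265], [0.0, 0.0, 0.0, 1.0]] 49.871659549184216
scene [[0.709, -0.434, 0.556, -0.113], [-0.705, -0.442, 0.554, -0.667], [0.005, -0.785, -0.619, 0.781], [0.0, 0.0, 0.0, 1.0]] 55.1102732740122
{'t': 0.1, 'q': array([ 1.0379155 ,  0.47770566,  0.02233582,  1.55631867, -0.01153151,
        1.10934658, -0.08308549]), 'joint_vel': array([-7.70251299e-04, -2.15865910e-03,  4.69327055e-05, -3.04863174e-03,
       -1.10473039e-03,  8.45743372e-04,  1.02555894e-03]), 'joint_torque': array([ 3.70762922e-03, -5.97768402e+01,  1.61337532e+00, -2.81957585e+01,
        1.28501700e-02,  4.98360590e-03,  1.75672324e-05]), 'eef_pos': array([ 0.27796481, -0.61452575,  0.23044504]), 'tool_rot': array([-7.96392090e-04,  9.77526648e-01,  2.10810275e-01, -2.16908463e-04]), 'contact_force': array([0.66128688, 0.38704749, 0.00551245]), 'torque': array([ 0.02622021, -0.03634739, -0.00546912]), 'grasp_force': 0.0, 'gripper_width': 1.001036012444834}
```

View pics/top0.png

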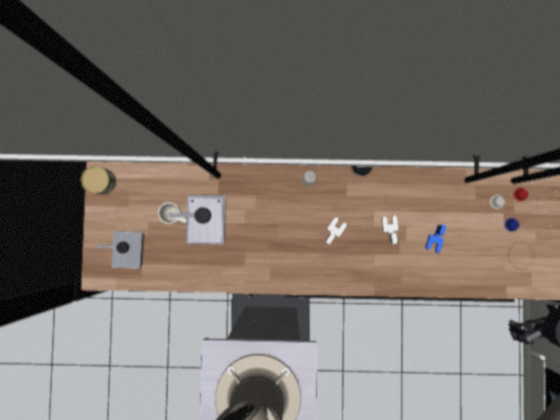

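View pics/scene0.png

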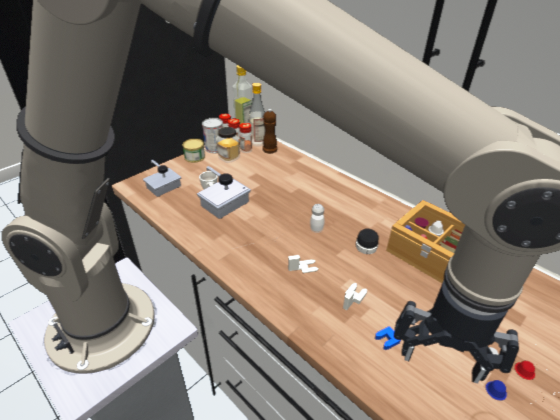

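The top view shows the large pump at (206,220) with its head at (202,215), the cup at (168,213) and white clips at (337,231) and (391,229). The small pump is at (127,250), and the blue decoy at (437,239). Next I measure these.

```bash
python3 - <<'E'
from h import *
for n,rois in (("top",dict(A=(318,212,355,248),B=(376,210,406,248))),("scene",dict(A=(283,250,322,278),B=(338,280,370,310)))):
    z=np.load(n+"0.npz");p=z["p"].astype(int);P=z["P"]
    for k,(a,b,c,d) in rois.items():
        q=P[b:d,a:c].reshape(-1,3);col=p[b:d,a:c].reshape(-1,3)
        m=(col.min(1)>140)&(col.max(1)-col.min(1)<40)&(q[:,2]>-.01)
        q=q[m];print(n,k,len(q),np.histogram(q[:,2]*1e3,bins=range(-4,56,4))[0])
        fin=q[q[:,2]>.038];fork=q[q[:,2]<.025]
        print(" fin",fin.mean(0).round(4),np.ptp(fin,0).round(3)," fork",fork.mean(0).round(4),"forktopmed",np.percentile(fork[:,2],[50,80]).round(4))
z=np.load("top0.npz");P=z["P"];p=z["p"]
q=P[190:250,180:232].reshape(-1,3)
print(np.histogram(q[:,2]*1e3,bins=range(-4,120,4)))
lid=q[(q[:,2]>.048)&(q[:,2]<.066)]; r=cv2.minAreaRect((lid[:,:2]*1000).astype(np.float32));print("lid",r,len(lid),np.median(lid[:,2]))
h=q[(q[:,2]>.095)];print("head",h.mean(0),np.ptp(h,0),len(h))
q=P[150:265,90:560].reshape(-1,3)
for nm,(u,v) in dict(cup=(168,213),salt=(310,177),timer=(361,168),small=(123,247)).items():print(nm,P[v,u].round(3))
E
```

```text
top A 269 [24 53 93 45  2  0  0  1  2  0  2 13 24  8]
 fin [ 0.4364 -0.1897  0.0456] [0.025 0.021 0.013]  fork [ 0.4672 -0.211   0.005 ] forktopmed [0.0054 0.0082]
top B 285 [15 14 15 13 68 88 16  0  1  1  2  9 31  9]
 fin [ 0.441  -0.3616  0.0456] [0.027 0.013 0.013]  fork [ 0.4778 -0.3586  0.0134] forktopmed [0.0156 0.0183]
scene A 317 [  8  38 136  18  10  10  10  10   9  12  10  20  26   0]
 fin [ 0.4346 -0.189   0.0434] [0.025 0.022 0.009]  fork [ 0.459  -0.2045  0.007 ] forktopmed [0.0055 0.0082]
scene B 265 [ 7 11  9 19 73 66  3  4  3  8  8 19 34  1]
 fin [ 0.4401 -0.3606  0.0441] [0.029 0.014 0.01 ]  fork [ 0.4781 -0.3583  0.0134] forktopmed [0.0153 0.0167]
(array([483, 548,  67,  10,   3,   0,   0,   0,   1,   0,   2,   3,  13,
        62, 337, 747, 464,  20,   0,   0,   0,   0,   1,   5,   9,  59,
       137,  66,   5,   0]), array([ -4,   0,   4,   8,  12,  16,  20,  24,  28,  32,  36,  40,  44,
        48,  52,  56,  60,  64,  68,  72,  76,  80,  84,  88,  92,  96,
       100, 104, 108, 112, 116]))
lid ((481.7366943359375, 154.6607208251953), (131.9950408935547, 119.44974517822266), 1.1027967929840088) 1627 0.058460016113796476
head [0.4910717  0.15347124 0.10206306] [0.04159212 0.07875016 0.01325675] 271
cup [0.499 0.258 0.011]
salt [ 0.597 -0.132  0.091]
timer [ 0.629 -0.271  0.048]
small [0.405 0.358 0.074]
```

Clip B, at about (0.44, -0.361), has the 16 mm fork, so it is the target. I'll move above it and refine with the wrist camera.

```bash
python3 -m jog '[[3,-2,0,0.05],[6.5,-4.2,0,0.1],[10,-6.5,0,0.15],[13,-8.5,0,0.2],[16,-10.5,0,0.25],[19,-12.5,0,0.3],[22,-14.4,0,0.36],[25.2,-16.5,0,0.36],[25.2,-16.5,0,0.36],[25.2,-16.5,0,0.36]]' -1
python3 - <<'E'
from h import *
p,P,c=cam("wrist");cv2.imwrite("pics/w1.png",p[...,::-1]);np.savez("w1.npz",p=p,P=P)
o=bot.get_obs();print(o["eef_pos"],o["tool_rot"],np.round(c["pose"],3).tolist(),c["fovy"],c["cx"],c["cy"])
E
```

```text
t: 0.93
eef_pos: [0.4414, -0.3581, 0.2311]
tool_rot: [-0.001, 0.999, 0.035, 0.0]
contact_force: [0.0, -0.6, -0.6]
gripper_width: 1.001
grasp_force: 0.0
[ 0.43996004 -0.36022294  0.23105389] [-6.70860372e-05  9.99440912e-01  3.34330107e-02 -3.04294736e-04] [[0.071, -0.956, -0.285, 0.515], [-0.997, -0.068, -0.019, -0.352], [-0.001, 0.286, -0.958, 0.374], [0.0, 0.0, 0.0, 1.0]] 71.13865220561948 282.0282426957656 206.5755769606932
```

View pics/w1.png

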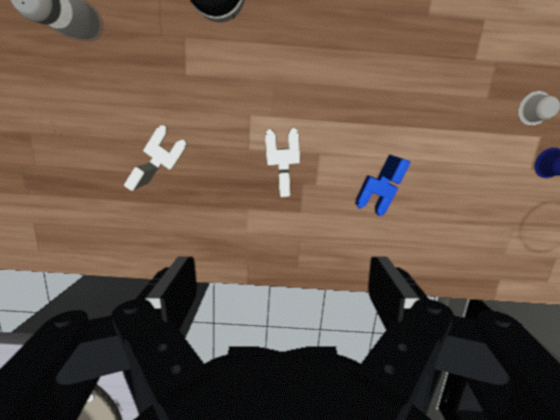

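The thick clip is at (283,160), with its fin at (284,186) and the tips at the top. I'll fit its pose.

```bash
python3 - <<'E'
from h import *
z=np.load("w1.npz");p=z["p"].astype(int);P=z["P"]
a,b,c,d=258,120,308,202
q=P[b:d,a:c].reshape(-1,3);col=p[b:d,a:c].reshape(-1,3)
w=(col.min(1)>150)&(col.max(1)-col.min(1)<40)
q=q[w]
fin=q[q[:,2]>.040];fork=q[(q[:,2]>.010)&(q[:,2]<.022)]
print(len(fin),len(fork),np.median(fin[:,2]),np.median(fork[:,2]))
for n,s in(("fin",fin),("fork",fork)):
    print(n,s.mean(0).round(4),[tuple(np.round(x,1)) if np.ndim(x) else round(x,1) for x in cv2.minAreaRect((s[:,:2]*1000).astype(np.float32))])
    print(np.percentile(s[:,0],[1,99]),np.percentile(s[:,1],[1,99]))
E
```

```text
234 896 0.045011824624386826 0.01610912770212783
fin [ 0.4437 -0.3596  0.045 ] [(np.float64(443.3), np.float64(-359.4)), (np.float64(27.5), np.float64(11.4)), 4.8]
[0.42981969 0.45684051] [-0.36577915 -0.352924  ]
fork [ 0.4794 -0.3551  0.0161] [(np.float64(480.6), np.float64(-354.9)), (np.float64(47.7), np.float64(39.5)), 6.5]
[0.45806173 0.50382287] [-0.37496692 -0.33469529]
```

```bash
python3 -m jog '[[0.35,-0.05,3,-0.04],[0.35,-0.05,6.5,-0.04],[0.35,-0.05,10,-0.04],[0.35,-0.05,13.5,-0.04],[0.35,-0.05,16.5,-0.04],[0.35,-0.05,19,-0.04],[0.35,-0.05,20.5,-0.04],[0.35,-0.05,21.5,-0.04],[0.35,-0.05,21.5,-0.04],[0.35,-0.05,21.5,-0.04]]' -1
python3 -m jog '[[0,0,0,0],[0,0,0,0],[0,0,0,0],[0,0,0,0],[0,0,0,0],[0,0,0,0],[0,0,0,0],[0,0,0,0],[0,0,0,0],[0,0,0,0],[0,0,0,0],[0,0,0,0]]' 1 40
```

```text
t: 1.82
eef_pos: [0.4426, -0.3612, 0.0163]
tool_rot: [0.0, 0.999, 0.052, -0.0]
contact_force: [-0.2, -0.3, 0.6]
gripper_width: 1.001
grasp_force: 0.0
t: 2.82
eef_pos: [0.4435, -0.3602, 0.0167]
tool_rot: [0.0, 0.999, 0.052, 0.0]
contact_force: [0.2, 1.3, 5.4]
gripper_width: 0.133
grasp_force: 39.6
```

```bash
python3 -m jog '[[0,0,-0.5,0],[0,0,-2,0],[0,0,-5,0],[0,0,-8,0],[0,0,-11,0],[0,0,-14,0],[0,0,-16.5,0],[0,0,-18,0],[0,0,-18,0],[0,0,-18,0]]'
python3 -m jog '[[0,-1.5,0,0],[0,-4,0,0],[0.2,-7,0,0],[0.3,-10.5,0,0.02],[0.5,-14,0,0.03],[0.6,-17.5,0,0.04],[0.8,-21,0,0.05],[1,-24.5,0,0.06],[1.1,-28,0,0.07],[1.3,-31.5,0,0.08],[1.4,-35,0,0.1],[1.6,-38.5,0,0.1],[1.7,-42,0,0.1],[1.9,-45.5,0,0.1],[2,-48,0,0.1],[2,-50,0,0.1],[2,-51,0,0.1],[2,-51,0,0.1],[2,-51,0,0.1]]'
python3 - <<'E'
from h import *
p,P,c=cam("wrist");cv2.imwrite("pics/w2.png",p[...,::-1]);np.savez("w2.npz",p=p,P=P)
o=bot.get_obs();print(o["eef_pos"],o["tool_rot"],o["contact_force"],o["gripper_width"],o["grasp_force"])
E
```

```text
t: 3.65
eef_pos: [0.4434, -0.3602, 0.1968]
tool_rot: [0.0, 0.999, 0.052, 0.001]
contact_force: [-0.1, -0.6, -1.0]
gripper_width: 0.134
grasp_force: 38.9
t: 5.23
eef_pos: [0.4084, 0.1491, 0.1951]
tool_rot: [0.001, 1.0, 0.003, -0.001]
contact_force: [0.7, 0.2, -0.7]
gripper_width: 0.129
grasp_force: 38.9
[0.40876938 0.14832942 0.19525893] [ 6.06805064e-04  9.99996155e-01  2.47038113e-03 -1.10430477e-03] [ 0.14240331 -0.62788302 -0.37395613] 0.12976860542270646 38.91875624656677
```

View pics/w2.png

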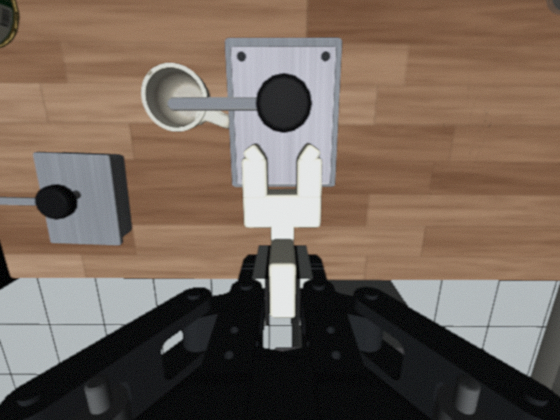

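The clip is held straight with its slot at column 283. The pump head is at (284,102), the spout points left and the lid edges are clear. I'll measure the relative pose.

```bash
python3 - <<'E'
from h import *
z=np.load("w2.npz");p=z["p"].astype(int);P=z["P"]
# clip
q=P[140:232,235:330].reshape(-1,3)
m=(q[:,2]>.14)&(q[:,2]<.25);f=q[m];print("clip n",len(f))
A=np.c_[f[:,:2]-f[:,:2].mean(0),np.ones(len(f))];k=np.linalg.lstsq(A,f[:,2],rcond=None)[0];print("plane",k.round(4))
r=cv2.minAreaRect((f[:,:2]*1000).astype(np.float32));print("clip rect",r)
# slot midline by x bins
xs=np.arange(np.percentile(f[:,0],2),f[:,0].max(),.004)
for x in xs:
    s=np.sort(f[(f[:,0]>=x)&(f[:,0]<x+.004)][:,1])
    if len(s)<5: continue
    g=np.diff(s);i=g.argmax();print("x%.4f y %.4f..%.4f mid %.4f gap %.4f mid %.4f"%(x+.002,s[0],s[-1],(s[0]+s[-1])/2,g[i],(s[i]+s[i+1])/2))
# pump
h=P[60:145,250:315].reshape(-1,3);h=h[(h[:,2]>.098)&(h[:,2]<.11)]
(c,rad)=cv2.minEnclosingCircle((h[:,:2]*1000).astype(np.float32));print("head",h.mean(0),c,rad,np.median(h[:,2]))
s=P[90:115,170:248].reshape(-1,3);s=s[s[:,2]>.07];l=np.polyfit(s[:,1],s[:,0],1);print("spout",s.mean(0),"slope dx/dy",l,"x at head",np.polyval(l,h[:,1].mean()))
L=P[30:192,220:345].reshape(-1,3);L=L[(L[:,2]>.048)&(L[:,2]<.066)]
r=cv2.minAreaRect((L[:,:2]*1000).astype(np.float32));print("lid",r)
print(np.histogram(L[:,2]*1e3,bins=np.arange(48,67)))
print(P[70:80,260:310,2].mean(), P[45:52,234:236,2],P[120:135,231:234,2].mean(1))
E
```

```text
clip n 5142
plane [-0.0368 -0.0021  0.1938]
clip rect ((447.96221923828125, 150.1187286376953), (45.10626983642578, 40.17164993286133), 0.8989291191101074)
x0.4301 y 0.1300..0.1694 mid 0.1497 gap 0.0005 mid 0.1472
x0.4341 y 0.1302..0.1698 mid 0.1500 gap 0.0005 mid 0.1518
x0.4381 y 0.1305..0.1697 mid 0.1501 gap 0.0005 mid 0.1513
x0.4421 y 0.1299..0.1696 mid 0.1497 gap 0.0005 mid 0.1519
x0.4461 y 0.1302..0.1701 mid 0.1501 gap 0.0005 mid 0.1504
x0.4501 y 0.1305..0.1699 mid 0.1502 gap 0.0150 mid 0.1501
x0.4541 y 0.1306..0.1697 mid 0.1502 gap 0.0150 mid 0.1501
x0.4581 y 0.1302..0.1703 mid 0.1503 gap 0.0150 mid 0.1502
x0.4621 y 0.1306..0.1700 mid 0.1503 gap 0.0151 mid 0.1502
x0.4661 y 0.1316..0.1690 mid 0.1503 gap 0.0169 mid 0.1504
x0.4701 y 0.1329..0.1677 mid 0.1503 gap 0.0220 mid 0.1505
head [0.493795   0.14953264 0.10268392] (492.9066162109375, 151.21542358398438) 23.947872161865234 0.10296160397813703
spout [0.49285651 0.20644147 0.099985  ] slope dx/dy [-0.01077633  0.49508119] x at head 0.4934697769897333
lid ((483.40484619140625, 153.23428344726562), (131.02442932128906, 111.2544174194336), 0.49019479751586914)
(array([  18,   21,   23,   19,   65,  292, 1001,  998,  275,  271, 2357,
       4270, 1674,  116,    3,    0,    0,    0]), array([48, 49, 50, 51, 52, 53, 54, 55, 56, 57, 58, 59, 60, 61, 62, 63, 64,
       65, 66]))
nan [[0.05622496 0.05581439]
 [0.0551873  0.05386021]
 [0.05960467 0.05779071]
 [0.06013282 0.05833112]
 [0.05911539 0.05993191]
 [0.05936278 0.05855496]
 [0.05854585 0.05962349]] [0.05565126 0.0557961  0.05522131 0.05487411 0.05552838 0.05441825
 0.05629021        nan 0.05492116 0.05518016 0.05421283 0.05494313
 0.05511409 0.05544348 0.05429127]
```

```bash
python3 - <<'E'
from h import *
z=np.load("w2.npz");P=z["P"]
h=P[60:145,230:335].reshape(-1,3);h=h[(h[:,2]>.099)&(h[:,2]<.108)]
print(h.min(0),h.max(0))
for x in np.arange(.474,.516,.003):
    s=h[(h[:,0]>=x)&(h[:,0]<x+.003)][:,1]
    if len(s)>5:print("%.4f"%(x+.0015),np.percentile(s,[1,99]).round(4),np.percentile(s,[1,99]).mean().round(4))
L=P[30:200,220:345].reshape(-1,3);
for lo,hi in((.0525,.0563),(.0575,.062)):
  K=L[(L[:,2]>lo)&(L[:,2]<hi)]
  for x in np.arange(.44,.54,.01):
    s=K[(K[:,0]>=x)&(K[:,0]<x+.01)][:,1]
    if len(s)>5:print("lid%.3f"%(x+.005),np.percentile(s,[1,99]).round(4),np.percentile(s,[1,99]).mean().round(4))
  print(np.percentile(K[:,0],[.5,99.5]),np.median(K[:,2]))
E
```

```text
[0.47215611 0.12804748 0.09900105] [0.51482035 0.19034207 0.10549557]
0.4755 [0.1371 0.1604] 0.1488
0.4785 [0.134  0.1639] 0.1489
0.4815 [0.1317 0.1658] 0.1487
0.4845 [0.1301 0.1674] 0.1487
0.4875 [0.1289 0.1688] 0.1488
0.4905 [0.1288 0.1902] 0.1595
0.4935 [0.1291 0.1897] 0.1594
0.4965 [0.1284 0.1885] 0.1584
0.4995 [0.1292 0.1686] 0.1489
0.5025 [0.1301 0.1678] 0.1489
0.5055 [0.1324 0.1662] 0.1493
0.5085 [0.1337 0.1648] 0.1492
0.5115 [0.1378 0.1608] 0.1493
0.5145 [0.1419 0.157 ] 0.1494
lid0.445 [0.0978 0.1992] 0.1485
lid0.455 [0.0984 0.1987] 0.1486
lid0.465 [0.098  0.1993] 0.1486
lid0.475 [0.0988 0.1995] 0.1491
lid0.485 [0.0983 0.1995] 0.1489
lid0.495 [0.0982 0.1033] 0.1007
lid0.505 [0.0986 0.1994] 0.149
lid0.515 [0.0984 0.1999] 0.1491
lid0.525 [0.099  0.1999] 0.1495
lid0.535 [0.0988 0.1998] 0.1493
lid0.545 [0.1    0.1989] 0.1494
[0.41823737 0.54879705] 0.054937678551153724
lid0.445 [0.1044 0.1926] 0.1485
lid0.455 [0.1043 0.1929] 0.1486
lid0.465 [0.1053 0.1923] 0.1488
lid0.475 [0.1045 0.193 ] 0.1487
lid0.485 [0.1047 0.1929] 0.1488
lid0.495 [0.1045 0.1236] 0.114
lid0.505 [0.1051 0.193 ] 0.149
lid0.515 [0.1049 0.1934] 0.1491
lid0.525 [0.1055 0.193 ] 0.1492
lid0.535 [0.1059 0.1928] 0.1493
lid0.545 [0.1057 0.1922] 0.149
[0.42327699 0.54061995] 0.059383203193523915
```

```bash
python3 -m jog '[[-0.3,0.1,1,0],[-0.5,0.12,3,0],[-0.5,0.12,6,0],[-0.5,0.12,8.5,0],[-0.5,0.12,10,0],[-0.5,0.12,10.8,0],[-0.5,0.12,11,0],[-0.5,0.12,11.1,0],[-0.5,0.12,11.1,0],[-0.5,0.12,11.1,0]]'
python3 -m jog '[[0,0,0.05,0],[0,0,0.1,0],[0,0,0.15,0],[0,0,0.2,0],[0,0,0.25,0],[0,0,0.3,0],[0,0,0.35,0],[0,0,0.4,0],[0,0,0.4,0]]'
```

```text
t: 6.12
eef_pos: [0.4056, 0.1481, 0.0862]
tool_rot: [-0.0, 1.0, 0.002, 0.001]
contact_force: [-0.2, -0.8, -1.2]
gripper_width: 0.131
grasp_force: 38.9
t: 6.87
eef_pos: [0.4048, 0.148, 0.0812]
tool_rot: [0.0, 1.0, 0.002, -0.0]
contact_force: [0.0, 0.5, -0.4]
gripper_width: 0.135
grasp_force: 38.9
```

```bash
python3 -m jog '[[0,0,0.05,0],[0,0,0.1,0],[0,0,0.15,0],[0,0,0.2,0],[0,0,0.2,0],[0,0,0.2,0]]'
python3 -m jog '[[0,0,0.03,0],[0,0,0.06,0],[0,0,0.1,0],[0,0,0.1,0],[0,0,0.1,0]]'
python3 -m jog '[[0,0,0.03,0],[0,0,0.06,0],[0,0,0.1,0],[0,0,0.1,0],[0,0,0.1,0]]'
```

```text
t: 7.37
eef_pos: [0.4048, 0.1479, 0.0792]
tool_rot: [0.0, 1.0, 0.002, -0.0]
contact_force: [0.7, -0.7, -0.5]
gripper_width: 0.129
grasp_force: 38.9
t: 7.78
eef_pos: [0.4048, 0.1479, 0.0783]
tool_rot: [0.0, 1.0, 0.002, -0.0]
contact_force: [-0.1, 0.4, -0.3]
gripper_width: 0.131
grasp_force: 38.9
t: 8.2
eef_pos: [0.4048, 0.1479, 0.0773]
tool_rot: [0.0, 1.0, 0.002, -0.0]
contact_force: [0.1, -0.7, -1.3]
gripper_width: 0.129
grasp_force: 38.9
```

```bash
for i in 1; do :; done; python3 -m jog '[[0,0,0.03,0],[0,0,0.06,0],[0,0,0.1,0],[0,0,0.1,0],[0,0,0.1,0]]'
python3 -m jog '[[0,0,0.03,0],[0,0,0.05,0],[0,0,0.05,0],[0,0,0.05,0]]'
python3 -m jog '[[0,0,0.03,0],[0,0,0.05,0],[0,0,0.05,0],[0,0,0.05,0]]'
```

```text
t: 8.62
eef_pos: [0.4048, 0.148, 0.0763]
tool_rot: [0.0, 1.0, 0.002, 0.0]
contact_force: [-0.7, -0.0, 0.0]
gripper_width: 0.135
grasp_force: 38.9
t: 8.95
eef_pos: [0.4048, 0.148, 0.0759]
tool_rot: [0.0, 1.0, 0.002, 0.0]
contact_force: [-0.7, 0.4, 1.7]
gripper_width: 0.134
grasp_force: 39.2
t: 9.28
eef_pos: [0.4048, 0.148, 0.0758]
tool_rot: [0.0, 1.0, 0.002, 0.0]
contact_force: [-2.9, -1.1, 9.9]
gripper_width: 0.135
grasp_force: 40.4
```

Contact found. I'll back off 0.4 mm and check alignment and tilt.

```bash
python3 -m jog '[[0,0,-0.04,0],[0,0,-0.04,0],[0,0,-0.04,0]]'
python3 - <<'E'
from h import *
p,P,c=cam("wrist");cv2.imwrite("pics/w3.png",p[...,::-1]);np.savez("w3.npz",p=p,P=P)
T=np.array(c["pose"]);C=T[:3,3]
q=P[:,180:380].reshape(-1,3)
f=q[(q[:,2]>.071)&(q[:,2]<.085)&(abs(q[:,1]-.149)<.03)&(q[:,0]>.41)&(q[:,0]<.475)];
A=np.c_[f[:,:2]-f[:,:2].mean(0),np.ones(len(f))];print("plane",len(f),np.linalg.lstsq(A,f[:,2],rcond=None)[0].round(4))
for x in np.arange(.42,.472,.004):
    s=np.sort(f[(f[:,0]>=x)&(f[:,0]<x+.004)][:,1])
    if len(s)<5: continue
    g=np.diff(s);i=g.argmax();print("x%.4f mid %.4f gap %.4f mid %.4f"%(x+.002,(s[0]+s[-1])/2,g[i],(s[i]+s[i+1])/2))
h=q[(q[:,2]>.099)&(q[:,2]<.108)&(q[:,0]>.47)]
for x in np.arange(.474,.516,.003):
    s=h[(h[:,0]>=x)&(h[:,0]<x+.003)][:,1]
    if len(s)>5:print("head%.4f"%(x+.0015),np.percentile(s,[1,99]).round(4),np.percentile(s,[1,99]).mean().round(4))
K=q[(q[:,2]>.0575)&(q[:,2]<.062)]
A=np.c_[K[:,:2]-K[:,:2].mean(0),np.ones(len(K))];print("plate plane",np.linalg.lstsq(A,K[:,2],rcond=None)[0].round(4))
print(bot.get_obs()["contact_force"],bot.get_obs()["eef_pos"],h[:,0].min(),h[:,0].max())
E
```

```text
t: 9.53
eef_pos: [0.4049, 0.148, 0.0759]
tool_rot: [-0.0, 1.0, 0.002, 0.0]
contact_force: [-1.8, -0.0, 4.2]
gripper_width: 0.135
grasp_force: 39.6
plane 5386 [-0.0607 -0.0006  0.0756]
x0.4220 mid 0.1539 gap 0.0079 mid 0.1587
x0.4260 mid 0.1485 gap 0.0005 mid 0.1502
x0.4300 mid 0.1489 gap 0.0005 mid 0.1497
x0.4340 mid 0.1490 gap 0.0005 mid 0.1512
x0.4380 mid 0.1487 gap 0.0005 mid 0.1513
x0.4420 mid 0.1489 gap 0.0005 mid 0.1487
x0.4460 mid 0.1491 gap 0.0151 mid 0.1490
x0.4500 mid 0.1490 gap 0.0150 mid 0.1490
x0.4540 mid 0.1490 gap 0.0150 mid 0.1490
x0.4580 mid 0.1491 gap 0.0150 mid 0.1491
x0.4620 mid 0.1488 gap 0.0168 mid 0.1491
x0.4660 mid 0.1491 gap 0.0211 mid 0.1493
head0.4755 [0.1371 0.1609] 0.149
head0.4785 [0.1338 0.1642] 0.149
head0.4815 [0.1322 0.1662] 0.1492
head0.4845 [0.1303 0.1681] 0.1492
head0.4875 [0.1295 0.169 ] 0.1492
head0.4905 [0.1289 0.1868] 0.1578
head0.4935 [0.1287 0.1867] 0.1577
head0.4965 [0.129  0.1862] 0.1576
head0.4995 [0.1295 0.1689] 0.1492
head0.5025 [0.1305 0.1678] 0.1491
head0.5055 [0.1322 0.1659] 0.1491
head0.5085 [0.1344 0.1638] 0.1491
head0.5115 [0.1375 0.1603] 0.1489
head0.5145 [0.1411 0.1565] 0.1488
plate plane [0.001  0.0002 0.0594]
[-1.25817061 -0.7370132   5.28472272] [0.40491296 0.14801668 0.07584989] 0.4718714893752506 0.5149033227557073
```

View pics/w3.png

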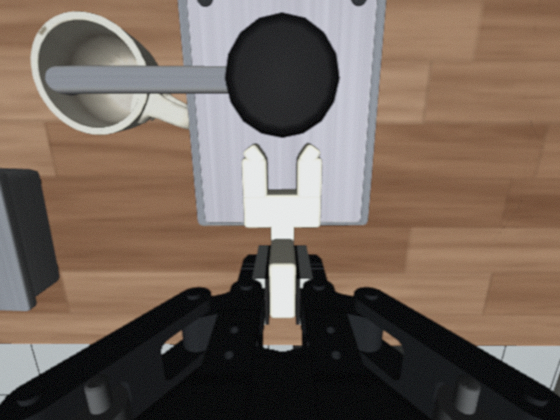

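Slot mid y is 0.149 and the stem is at 0.149, so they are aligned. The tips are slightly down, which is harmless. I'll slide in with light contact.

```bash
python3 -m jog '[[0.1,0,-0.02,0],[0.3,0,-0.03,0],[0.6,0,-0.03,0],[0.9,0,-0.03,0],[1.2,0,-0.03,0],[1.5,0,-0.03,0],[1.8,-0.01,-0.03,0],[2,-0.01,-0.03,0],[2,-0.01,-0.03,0],[2,-0.01,-0.03,0]]'
python3 -m jog '[[0.15,0,0,0],[0.4,0,0,0],[0.6,0,0,0],[0.8,0,0,0],[1,0,0,0],[1.2,0,0,0],[1.4,-0.01,0,0],[1.6,-0.01,0,0],[1.8,-0.01,0,0],[1.8,-0.01,0,0],[1.8,-0.01,0,0]]'
```

```text
t: 10.42
eef_pos: [0.425, 0.1481, 0.0759]
tool_rot: [-0.0, 1.0, 0.002, 0.0]
contact_force: [-0.2, -0.4, -0.5]
gripper_width: 0.135
grasp_force: 39.0
t: 11.33
eef_pos: [0.4429, 0.1483, 0.076]
tool_rot: [-0.0, 1.0, 0.002, -0.0]
contact_force: [-0.7, 1.0, -1.6]
gripper_width: 0.13
grasp_force: 39.0
```

```bash
python3 -m jog '[[0.05,0,0,0],[0.1,0,0,0],[0.2,0,0,0],[0.3,0,0,0],[0.35,0,0,0],[0.35,0,0,0],[0.35,0,0,0]]'
python3 -m jog '[[0.05,0,0,0],[0.1,0,0,0],[0.1,0,0,0],[0.1,0,0,0]]'
```

```text
t: 11.92
eef_pos: [0.4463, 0.1484, 0.076]
tool_rot: [0.0, 1.0, 0.002, 0.0]
contact_force: [-0.4, -0.1, -0.5]
gripper_width: 0.138
grasp_force: 39.0
t: 12.25
eef_pos: [0.4474, 0.1484, 0.076]
tool_rot: [-0.0, 1.0, 0.002, 0.0]
contact_force: [-0.2, 0.7, -1.0]
gripper_width: 0.134
grasp_force: 39.0
```

```bash
python3 -m jog '[[0.03,0,0,0],[0.06,0,0,0],[0.06,0,0,0],[0.06,0,0,0]]'
python3 -m jog '[[0.03,0,0,0],[0.06,0,0,0],[0.06,0,0,0],[0.06,0,0,0]]'
```

```text
t: 12.58
eef_pos: [0.448, 0.1484, 0.076]
tool_rot: [0.0, 1.0, 0.002, 0.0]
contact_force: [0.3, 0.9, -1.2]
gripper_width: 0.137
grasp_force: 39.0
t: 12.92
eef_pos: [0.4486, 0.1484, 0.076]
tool_rot: [-0.0, 1.0, 0.002, 0.0]
contact_force: [0.7, 0.8, -0.7]
gripper_width: 0.131
grasp_force: 39.0
```

```bash
python3 -m jog '[[0.03,0,0,0],[0.06,0,0,0],[0.06,0,0,0],[0.06,0,0,0]]'
python3 -m jog '[[0.03,0,0,0],[0.06,0,0,0],[0.06,0,0,0],[0.06,0,0,0]]'
```

```text
t: 13.25
eef_pos: [0.4492, 0.1484, 0.076]
tool_rot: [0.0, 1.0, 0.002, 0.0]
contact_force: [-0.8, 0.0, -0.0]
gripper_width: 0.135
grasp_force: 39.0
t: 13.58
eef_pos: [0.4498, 0.1484, 0.076]
tool_rot: [0.0, 1.0, 0.002, 0.0]
contact_force: [0.5, 0.8, -0.4]
gripper_width: 0.136
grasp_force: 39.0
```

```bash
python3 -m jog '[[0.03,0,0,0],[0.06,0,0,0],[0.06,0,0,0],[0.06,0,0,0]]'
python3 - <<'E'
from h import *
a=np.load("w3.npz");p,P,c=cam("wrist");cv2.imwrite("pics/w4.png",p[...,::-1]);np.savez("w4.npz",p=p,P=P)
for nm,Q,x0 in(("w3",a["P"],.415),("w4",P,.46)):
    q=Q[:,180:380].reshape(-1,3);f=q[(q[:,2]>.070)&(q[:,2]<.082)&(abs(q[:,1]-.149)>.009)&(abs(q[:,1]-.149)<.0185)&(q[:,0]<.475)]
    h=q[(q[:,2]>.099)&(q[:,2]<.108)&(q[:,0]>.47)&(abs(q[:,1]-.149)<.004)]
    print(nm,"rear",np.percentile(f[:,0],[.5,2,5]),"headx",np.percentile(h[:,0],[1,99]),np.percentile(h[:,0],[1,99]).mean())
    w=q[(q[:,2]>.070)&(q[:,2]<.082)&(abs(q[:,1]-.149)<.005)];print("slot wall x",np.percentile(w[:,0],[90,99]))
E
```

```text
t: 13.92
eef_pos: [0.4503, 0.1484, 0.076]
tool_rot: [0.0, 1.0, 0.002, -0.0]
contact_force: [0.0, 0.5, 0.2]
gripper_width: 0.133
grasp_force: 39.0
w3 rear [0.41705413 0.42537918 0.42696214] headx [0.47268933 0.51383687] 0.49326309879131114
slot wall x [0.44085196 0.44233455]
w4 rear [0.46175424 0.46177315 0.46181097] headx [0.47386963 0.51452877] 0.49419920141822427
slot wall x [0.46420196 0.4643005 ]
```

View pics/w4.png

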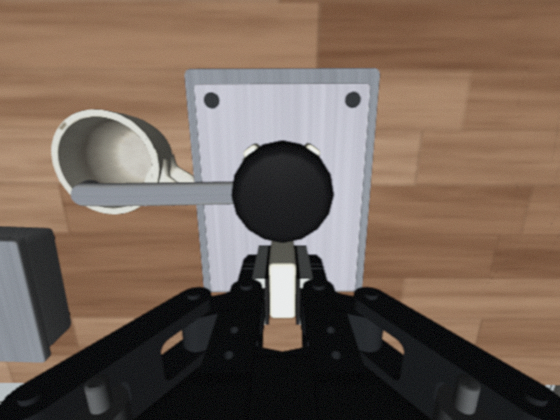

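Tips are visible at the far rim of the head, (250,150) and (315,150), so the slot end should be nearly at the stem. I'll feel the last bit.

```bash
python3 -m jog '[[0.03,0,0,0],[0.05,0,0,0],[0.05,0,0,0],[0.05,0,0,0]]'
python3 -m jog '[[0.03,0,0,0],[0.05,0,0,0],[0.05,0,0,0],[0.05,0,0,0]]'
python3 -m jog '[[0.03,0,0,0],[0.05,0,0,0],[0.05,0,0,0],[0.05,0,0,0]]'
```

```text
t: 14.3
eef_pos: [0.4504, 0.1484, 0.0759]
tool_rot: [0.0, 1.0, 0.003, -0.0]
contact_force: [-3.1, -0.2, 2.3]
gripper_width: 0.131
grasp_force: 39.1
t: 14.63
eef_pos: [0.4504, 0.1483, 0.0759]
tool_rot: [0.0, 1.0, 0.003, -0.001]
contact_force: [-5.6, 0.5, 4.9]
gripper_width: 0.132
grasp_force: 39.7
t: 14.97
eef_pos: [0.4504, 0.1484, 0.0759]
tool_rot: [0.0, 1.0, 0.003, -0.001]
contact_force: [-6.6, -0.1, 5.9]
gripper_width: 0.133
grasp_force: 40.0
```

The stem is home. I'll relax the command and open.

```bash
python3 -m jog '[[-0.06,0,0,0],[-0.12,0,0,0],[-0.12,0,0,0]]'
python3 -m jog '[[0,0,0,0],[0,0,0,0],[0,0,0,0],[0,0,0,0],[0,0,0,0],[0,0,0,0],[0,0,0,0],[0,0,0,0],[0,0,0,0],[0,0,0,0]]' -0.3
python3 - <<'E'
from h import *
p,P,c=cam("wrist");cv2.imwrite("pics/w5.png",p[...,::-1]);np.savez("w5.npz",p=p,P=P)
E
```

```text
t: 15.22
eef_pos: [0.4504, 0.1484, 0.0759]
tool_rot: [0.0, 1.0, 0.002, -0.0]
contact_force: [-3.1, 0.2, 1.0]
gripper_width: 0.135
grasp_force: 39.2
t: 16.05
eef_pos: [0.4507, 0.1484, 0.076]
tool_rot: [-0.0, 1.0, 0.002, 0.0]
contact_force: [-0.3, 0.1, 0.4]
gripper_width: 0.652
grasp_force: 0.0
```

View pics/w5.png

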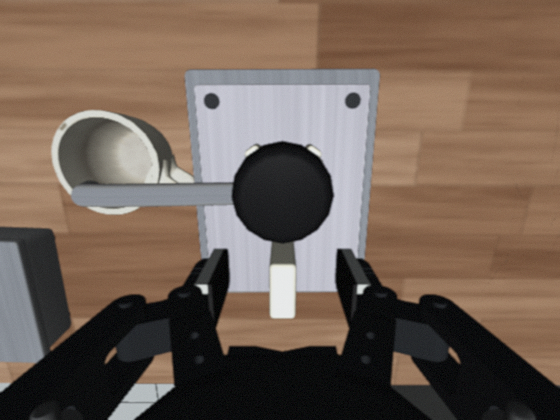

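The clip is released and sits straight. The fin is at (283,290), and the tips are symmetric. I'll lift, close the fingers, and check the fin height and position.

```bash
python3 -m jog '[[0,0,-0.5,0],[0,0,-2,0],[0,0,-4.5,0],[0,0,-7,0],[0,0,-9,0],[0,0,-10,0],[0,0,-10,0],[0,0,-10,0]]'
python3 - <<'E'
from h import *
p,P,c=cam("wrist");np.savez("w6.npz",p=p,P=P)
q=P[:,180:380].reshape(-1,3);cc=p[:,180:380].reshape(-1,3).astype(int)
fin=q[(q[:,2]>.098)&(q[:,2]<.11)&(q[:,0]<.466)&(q[:,0]>.42)&(cc.min(1)>140)&(abs(q[:,1]-.149)<.015)]
print("fin",len(fin),fin.mean(0),cv2.minAreaRect((fin[:,:2]*1000).astype(np.float32)))
A=np.c_[fin[:,:2]-fin[:,:2].mean(0),np.ones(len(fin))];print("finplane",np.linalg.lstsq(A,fin[:,2],rcond=None)[0])
h=q[(q[:,2]>.098)&(q[:,2]<.108)&(q[:,0]>.468)&(q[:,1]<.168)]
h=h[abs(h[:,1]-.149)<.004];a=np.percentile(h[:,0],[1,99]);print("head x",a,a.mean(),np.median(h[:,2]))
E
```

```text
t: 16.77
eef_pos: [0.4506, 0.1482, 0.1759]
tool_rot: [0.0, 1.0, 0.002, 0.0]
contact_force: [-0.0, 0.4, -0.6]
gripper_width: 0.648
grasp_force: 0.0
fin 529 [0.45098261 0.14873161 0.10408479] ((450.37469482421875, 148.61985778808594), (27.417238235473633, 11.765268325805664), 0.11488546431064606)
finplane [-0.01362397 -0.00277638  0.10408479]
head x [0.47344334 0.514717  ] 0.4940801710336644 0.1031076399404618
```

The clip is fitted to within about 0.5 mm and flat. I'll close the fingers and move over the head.

```bash
python3 -m jog '[[0.5,-0.02,0,0],[1.5,-0.04,0,0],[3,-0.08,0,0],[4.2,-0.08,0,0],[4.35,-0.08,0,0],[4.35,-0.08,0,0],[4.35,-0.08,0,0],[4.35,-0.08,0,0],[4.35,-0.08,0.5,0],[4.35,-0.08,1.5,0],[4.35,-0.08,3,0],[4.35,-0.08,4.5,0],[4.35,-0.08,5.7,0],[4.35,-0.08,6.2,0],[4.35,-0.08,6.2,0],[4.35,-0.08,6.2,0]]' 1 40
python3 -m jog '[[0,0,0.08,0],[0,0,0.16,0],[0,0,0.24,0],[0,0,0.32,0],[0,0,0.4,0],[0,0,0.48,0],[0,0,0.56,0],[0,0,0.64,0],[0,0,0.72,0],[0,0,0.8,0],[0,0,0.8,0]]'
```

```text
t: 18.15
eef_pos: [0.4939, 0.1494, 0.1138]
tool_rot: [0.0, 1.0, 0.003, -0.0]
contact_force: [0.1, 1.4, 0.3]
gripper_width: 0.003
grasp_force: 0.0
t: 19.07
eef_pos: [0.4941, 0.1493, 0.1058]
tool_rot: [0.0, 1.0, 0.002, -0.0]
contact_force: [-0.3, -0.2, 0.8]
gripper_width: -0.002
grasp_force: 0.0
```

```bash
python3 -m jog '[[0,0,0.08,0],[0,0,0.16,0],[0,0,0.24,0],[0,0,0.32,0],[0,0,0.4,0],[0,0,0.48,0],[0,0,0.56,0],[0,0,0.64,0],[0,0,0.72,0],[0,0,0.8,0],[0,0,0.88,0],[0,0,0.96,0],[0,0,1.04,0],[0,0,1.1,0],[0,0,1.1,0]]'
python3 -m jog '[[0,0,0.03,0],[0,0,0.06,0],[0,0,0.08,0],[0,0,0.08,0],[0,0,0.08,0]]'
```

```text
t: 20.32
eef_pos: [0.4942, 0.1494, 0.0949]
tool_rot: [0.0, 1.0, 0.002, 0.0]
contact_force: [-1.9, -0.9, 4.7]
gripper_width: 0.003
grasp_force: 2.5
t: 20.73
eef_pos: [0.4942, 0.1494, 0.0942]
tool_rot: [0.0, 1.0, 0.002, 0.0]
contact_force: [-1.7, -1.0, 4.8]
gripper_width: -0.004
grasp_force: 2.6
```

```bash
python3 -m jog '[[0,0,0.03,0],[0,0,0.06,0],[0,0,0.06,0],[0,0,0.06,0]]'
python3 -m jog '[[0,0,0.02,0],[0,0,0.04,0],[0,0,0.04,0],[0,0,0.04,0]]'
```

```text
t: 21.07
eef_pos: [0.4941, 0.1494, 0.0937]
tool_rot: [0.0, 1.0, 0.002, 0.0]
contact_force: [-1.4, -0.6, 5.1]
gripper_width: -0.007
grasp_force: 2.7
t: 21.4
eef_pos: [0.4942, 0.1494, 0.0933]
tool_rot: [0.0, 1.0, 0.002, 0.0]
contact_force: [-2.6, -0.6, 6.6]
gripper_width: -0.001
grasp_force: 3.0
```

```bash
python3 -m jog '[[0,0,0.02,0],[0,0,0.04,0],[0,0,0.04,0],[0,0,0.04,0]]'
python3 -m jog '[[0,0,0.01,0],[0,0,0.02,0],[0,0,0.02,0],[0,0,0.02,0]]'
```

```text
t: 21.73
eef_pos: [0.4942, 0.1494, 0.0933]
tool_rot: [0.0, 1.0, 0.002, 0.0]
contact_force: [-2.6, -1.7, 10.6]
gripper_width: -0.0
grasp_force: 5.0
t: 22.07
eef_pos: [0.4942, 0.1494, 0.0932]
tool_rot: [0.0, 1.0, 0.002, 0.0]
contact_force: [-3.9, -2.2, 12.6]
gripper_width: 0.002
grasp_force: 6.0
```

```bash
python3 -m jog '[[0,0,0.02,0],[0,0,0.04,0],[0,0,0.06,0],[0,0,0.06,0],[0,0,0.06,0],[0,0,0.06,0],[0,0,0.06,0]]'
python3 -m jog '[[0,0,0,0],[0,0,0,0],[0,0,0,0],[0,0,0,0],[0,0,0,0],[0,0,0,0],[0,0,0,0],[0,0,0,0],[0,0,0,0],[0,0,0,0]]'
```

```text
t: 22.65
eef_pos: [0.4942, 0.1494, 0.0932]
tool_rot: [0.0, 1.0, 0.002, 0.0]
contact_force: [-6.1, -2.7, 18.4]
gripper_width: 0.002
grasp_force: 9.0
t: 23.48
eef_pos: [0.4942, 0.1494, 0.0932]
tool_rot: [0.0, 1.0, 0.002, 0.0]
contact_force: [-4.7, -2.9, 18.7]
gripper_width: -0.002
grasp_force: 9.0
```

Held over a second at 18 N. I'll release upward slowly, then check.

```bash
python3 -m jog '[[0,0,-0.1,0],[0,0,-0.25,0],[0,0,-0.4,0],[0,0,-0.55,0],[0,0,-0.7,0],[0,0,-0.85,0],[0,0,-1,0],[0,0,-1.2,0],[0,0,-1.4,0],[0,0,-1.8,0],[0,0,-2.5,0],[0,0,-4,0],[0,0,-6,0],[0,0,-8,0],[-1.5,0,-9,0],[-4,0,-9,0],[-4,0,-9,0],[-4,0,-9,0]]'
python3 - <<'E'
from h import *
p,P,c=cam("wrist");cv2.imwrite("pics/w7.png",p[...,::-1])
q=P[:,180:380].reshape(-1,3);cc=p[:,180:380].reshape(-1,3).astype(int)
fin=q[(q[:,2]>.098)&(q[:,2]<.11)&(q[:,0]<.47)&(q[:,0]>.42)&(cc.min(1)>140)&(abs(q[:,1]-.149)<.015)]
print("fin",len(fin),fin.mean(0),cv2.minAreaRect((fin[:,:2]*1000).astype(np.float32)))
h=q[(q[:,2]>.08)&(q[:,2]<.108)&(q[:,0]>.47)&(abs(q[:,1]-.149)<.004)];a=np.percentile(h[:,0],[1,99]);print("head",a,a.mean(),np.median(h[:,2]))
E
```

```text
t: 24.98
eef_pos: [0.4535, 0.1492, 0.1826]
tool_rot: [0.0, 1.0, 0.003, 0.0]
contact_force: [0.9, -0.2, 0.1]
gripper_width: -0.001
grasp_force: 0.0
fin 473 [0.45106484 0.14855402 0.10418306] ((450.4368896484375, 148.28848266601562), (27.529157638549805, 11.261185646057129), 0.06965665519237518)
head [0.47310741 0.5150668 ] 0.49408710613569273 0.10306416883572062
```

View pics/w7.png

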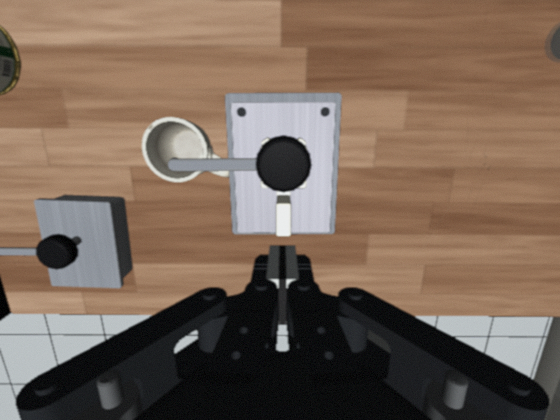

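The clip is still fitted, with its fin at (283,215). The head at (284,163) is back up to 0.103 m, and the cup is undisturbed.

```bash
python3 -c "
from station import bot
print(bot.hand_in())"
```

```text
the job is handed in; nothing more can be done
None
```

I handed the job in at about 25 s of the 54 s limit: the thicker clip is on the stem to within about 0.5 mm. I pressed the head onto it at about 18 N for over a second, and it sprang back to full height. The arm never went near the thinner clip, salt shaker or timer, and the cup is undisturbed in the last picture; the hand-in gave no verdict.

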